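Put the finishing tools back into the fitted tool tray

ROBOT

A 6-joint arm with a two-finger parallel gripper is mounted at the origin on a cart in front of the work surface, level with it; the furniture and walls round the work are solid. World frame = base frame: x ahead of the robot, y to its left, z up, the work surface at z = 0. Lengths are in m, angles in rad, forces in N, time in s.
With the tool pointing down it reaches from about 0.25 to 0.775 m from the base axis. Payload 4 kg.
Tool frame: the origin (TCP) lies midway between the tips of the shut fingers; the grasp point (between the pads) lies 19 mm behind it; z points along the fingers, y is the line along which they close (so a half turn about z gives the same grasp; the last joint's range is limited). The gripper opens to 94 mm and grips with 3 to 60 N. Pads are 16 mm wide; open, the fingers measure 119 mm over their backs; the gripper's body (75 mm by 177 mm) begins 78 mm behind the grasp point.
Start: joints at [-1.42, 0.087, 1.371, -0, 1.684, -0.103], TCP at [0.138, -0.532, 0.206] pointing down, gripper open.
Joint ranges: [-3.1, 3.1], [-0.76, 2.03], [0.27, 2.55], [-1.08, 4.22], [0.17, 2.65], [-2.57, 2.57]. Speed limits (rad/s): [2.79, 2.79, 3.14, 3.14, 3.14, 3.14].

INTERFACE

Orientations are given as [roll, pitch, yaw] about the fixed x, y, z axes, in that order (R = Rz(yaw) Ry(pitch) Rx(roll)).
In Python, from bench import sensors, eyes, job gives the robot as it stands.
- The arm moves only by the tool arm_command, never from a script. Its argument "series" is a list of rows, each a list of 7 numbers: the opening, from 0 (shut) to 1 (fully open), then the shift along the tool's x, y, z in cm, then the turn, a rotation vector about the tool's x, y, z in rad. In form: [[fingers, dx, dy, dz, wx, wy, wz], ...]. A call has 1 to 20 rows; each row shifts and turns the commanded pose from where the row before left it, along the tool's axes as they then stand; what a row does not reach is not made up. A row lasts 1/10 s, in which the tool goes at most 50 mm and 8.59 degrees, less where a joint would pass 70% of its speed; a pose out of reach is approached as far as the arm can. A call with a gripper value outside its range is refused whole. The fingers move at their own pace and stop on an object; the grip force is fixed at half the most. Time passes only in rows, so rows that do not move let the fingers close. It gives the time, the measured TCP pose, the force and the opening at its end, in the units of the state.
- sensors.get_obs(): the state, without advancing time (a new reading comes with each control period).
- eyes.snapshot(name): name is "side" or "top"; returns the picture (400x640x3 uint8, blue, green, red); there is no depth.
- eyes.get_calibration(name): a dict with "mtx" (3x3 intrinsics, pixels), "k1" (the pictures are not rectified: a ray, as slopes to the right and down, at radius r is drawn at 1 + k1 r^2 times it, then the intrinsics apply), "R" (3x3) and "t" (3): a world point X has camera coordinates R X + t. Camera axes: x right, y down, z forward; pixel columns grow to the right and rows downward; lengths in m; the calibration is good to about 2 mm. A picture is of the moment at which its call begins. get_calibration takes no time and is no camera call.
- job.close_job(): hands the job in, once; it reports no verdict.
The state is a dict: "time": time; "joint_positions": joint angles; "qvel": joint speeds; "joint_torque": joint torques, N m; "tool_pos": TCP position; "ee_rot": TCP orientation; "wrist_force": force on the tool from outside, world axes, zero at the start; "wrist_torque": the same for the moment, N m; "width": finger opening in m.
Only numpy, scipy, OpenCV 4.12 (cv2) and the standard library are available. Lean on these libraries where they do the work, as an engineer would, in place of code of your own. Each camera call takes 0.05 s, during which the arm holds its last target. There are 200 camera calls.

TASK

Put the four finishing tools lying on the worktop back into the fitted tool tray: the wooden rib, the rubber kidney, the sanding block and the marker each go into the cut-out made for their shape and size, lying flat and fully down on its floor. Leave the water bowl and the roll of tape where they are.

Things in the scene. Friction and masses are not known exactly. Their poses are not given: they have to be found in the camera images.
- rib_centre (a point): Wooden throwing rib, a flat oval board of plain wood, 105 x 58 x 9 mm, lying on the worktop. The point is its centre, half-way up (4.5 mm above its underside). y runs along its length, x across its width, z up; it is the same either way round. Take it across its 58 mm width at the middle.
- kidney_centre (a point): Rubber kidney, a flat oval scraper of dark red rubber, 88 x 52 x 8.5 mm, smaller than the rib. The point is its centre, half-way up (4.25 mm above its underside). y runs along its length, x across its width. Take it across its 52 mm width at the middle.
- block_centre (a point): Plaster sanding block, a white rectangular block, 90 x 45 x 30 mm high. The point is its centre (15 mm above its underside). y runs along its length, x across its 45 mm width.
- marker_centre (a point): Fibre marker, black barrel with a blue cap, 133 mm long and 15 mm thick; it lies still and does not roll. The point is its centre, half-way up (7.25 mm above its underside). y runs along its length, x across it. Take it across the middle.
- rib_bay_floor (a point): Bay of the wooden rib: the longer of the two oval cut-outs, 113 x 66 mm. Fixed in the tray. The point: middle of its floor, 8 mm above the worktop; x along its length, y across, z up. It is 10 mm deep (rim 18 mm above the worktop, bevelled 4 x 4 mm). A finger channel, 44 mm wide and as deep, crosses its middle along y, from bay to bay: room for fingers on both sides.
- kidney_bay_floor (a point): Bay of the rubber kidney: the shorter of the two oval cut-outs, 96 x 60 mm (the rib does not go into it). Fixed in the tray. The point: middle of its floor, 8 mm above the worktop; x along its length, y across, z up. It is 10 mm deep (rim 18 mm above the worktop, bevelled 4 x 4 mm). A finger channel, 44 mm wide and as deep, crosses its middle along y, from bay to bay: room for fingers on both sides.
- block_bay_floor (a point): Bay of the sanding block: the wide rectangular cut-out, 98 x 53 mm. Fixed in the tray. The point: middle of its floor, 8 mm above the worktop; x along its length, y across, z up. It is 10 mm deep (rim 18 mm above the worktop, bevelled 4 x 4 mm). A finger channel, 44 mm wide and as deep, crosses its middle along y, from bay to bay: room for fingers on both sides.
- marker_bay_floor (a point): Bay of the marker: the long narrow slot, 140 x 23 mm. Fixed in the tray. The point: middle of its floor, 8 mm above the worktop; x along its length, y across, z up. It is 10 mm deep (rim 18 mm above the worktop, bevelled 4 x 4 mm). A finger channel, 44 mm wide and as deep, crosses its middle along y, from bay to bay: room for fingers on both sides.
- bowl: Small grey water bowl, 68 mm across and 34 mm high, standing on the worktop to the right of the tools; origin at the centre of its underside. It stays where it is. Beyond it and farther right stands a fixed turntable on a foot, 237 mm across and 143 mm high, with a cast bud on it up to 212 mm high, centred about 0.1 m ahead of the bowl and 0.07 m to its right: pass over it, or keep clear.
- tape: Roll of masking tape, 68 mm across and 24 mm high, lying on the worktop to the left of the tools; origin at the centre of its underside. It stays where it is. Behind the tray (farther from the robot) stand a jar and a spray bottle, up to 185 mm high.
Things that resemble listed ones, but are neither listed nor needed, are in the scene too. There is more than one size of the part that bears block_centre; the job needs the larger.

How it is judged:
By the outcome, as a careful person would: the job done as asked, in the order asked, and still so for the second after the job is handed in, with the robot touching nothing.
It also fails if it takes over 102 s, if anything falls off the work surface, if the arm or the gripper's body presses on something with over 40 N, if the wrist force passes 120 N, or if a joint passes its speed limit or range.

## Working session

There is one attempt and no reset: what is moved stays moved. The work goes in short steps, Python scripts to look and compute and a tool call to move; the robot and the scene stay as the last step left them, time stands still between calls to the robot, and variables do not carry over. Pictures are saved under pics/ and viewed, on a budget of 14 in all, crops included, one or two more only if the job needs it, and the job is handed in when it is done.

Besides the shell and the picture viewer there is one more tool, called after "Request:" as a command line: name --pt "numbers of a row" for each row, then --argument value for the rest. arm_command: Moves the arm, as the interface text tells. Its arguments: {"type":"object","properties":{"series":{"type":"array","items":{"type":"array","items":{"type":"number"}}}},"required":["series"]}

```bash
mkdir -p pics; python3 - <<'E'
from bench import sensors, eyes, job
import cv2
print(sensors.get_obs())
for n in("top","side"):
    cv2.imwrite(f"pics/{n}0.png",eyes.snapshot(n)); print(eyes.get_calibration(n))
E
```

```text
{'time': 0.0, 'joint_positions': array([-1.42011868e+00,  8.79354863e-02,  1.37227102e+00, -1.76628801e-05,
        1.68355689e+00, -1.03109420e-01]), 'qvel': array([-0.00199372, -0.00113771,  0.00041221,  0.00117368, -0.00123592,
       -0.00062033]), 'joint_torque': array([ 4.65794637e-04, -3.40184855e+01, -3.02423787e+01,  7.18507846e-02,
        3.29691439e-02, -1.60454770e-04]), 'tool_pos': array([ 0.13799145, -0.53184392,  0.20430632]), 'ee_rot': array([-3.13943163e+00, -2.05965647e-04,  2.53784876e-01]), 'wrist_force': array([ 0.34159126,  0.03187187, -0.54230502]), 'wrist_torque': array([ 0.01365835, -0.0611078 , -0.01026941]), 'width': 0.09390098972313572}
{'mtx': array([[468.81592135,   0.        , 319.97643628],
       [  0.        , 468.81592135, 195.84141014],
       [  0.        ,   0.        ,   1.        ]]), 'k1': 0.042179692495801925, 'R': array([[ 0.00124498, -0.99999726,  0.00197995],
       [-0.99285385, -0.00147235, -0.11932754],
       [ 0.11933013, -0.00181724, -0.99285297]]), 't': array([0.09192008, 0.53721449, 1.20986951])}
{'mtx': array([[432.74763909,   0.        , 313.91672798],
       [  0.        , 432.74763909, 192.34545349],
       [  0.        ,   0.        ,   1.        ]]), 'k1': -0.12008808024008179, 'R': array([[-0.88092245,  0.47310732,  0.01204531],
       [ 0.19252851,  0.38150494, -0.90409444],
       [-0.43232905, -0.79411803, -0.42716292]]), 't': array([ 0.42212066, -0.09159607,  1.6474977 ])}
```

View pics/top0.png

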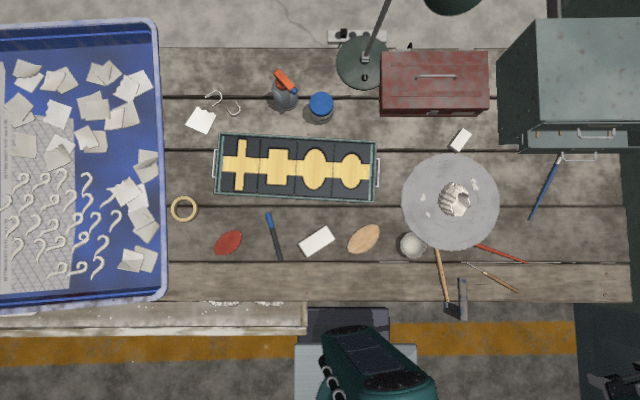

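View pics/side0.png

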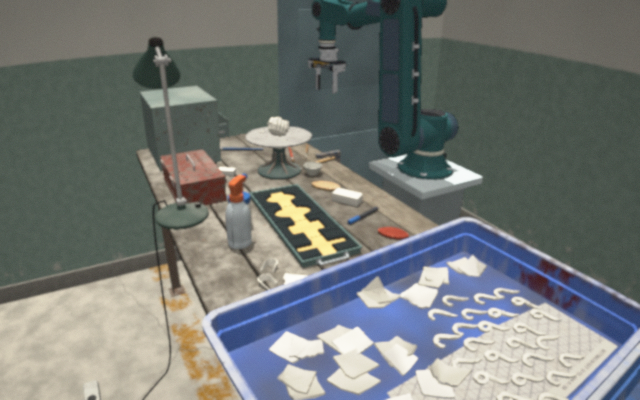

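```bash
cat > h.py <<'E'
import numpy as np, cv2
from bench import sensors, eyes, job
def cast(px,z,name="top"):
    c=eyes.get_calibration(name); px=np.asarray(px,float).reshape(-1,1,2)
    d=np.array([c["k1"],0,0,0,0])
    n=cv2.undistortPoints(px,c["mtx"],d).reshape(-1,2)
    r=np.c_[n,np.ones(len(n))]@c["R"]; o=-c["R"].T@c["t"]
    return (o+r*((z-o[2])/r[:,2])[:,None])
def proj(X,name="top"):
    c=eyes.get_calibration(name)
    return cv2.projectPoints(np.asarray(X,float).reshape(-1,1,3),cv2.Rodrigues(c["R"])[0],c["t"],c["mtx"],np.array([c["k1"],0,0,0,0]))[0].reshape(-1,2)
def shape(mask,z,name="top"):
    ys,xs=np.nonzero(mask); P=cast(np.c_[xs,ys],z,name)[:,:2]
    (cx,cy),(w,h),a=cv2.minAreaRect((P*1000).astype(np.float32))
    m=P.mean(0); u=np.linalg.svd(P-m,full_matrices=False)[2][0]; u=u*np.sign(u[0])
    q=(P-m)@np.c_[u,[-u[1],u[0]]]
    return dict(n=len(P),cen=m.round(4),rect=(round(cx,1),round(cy,1),round(w,1),round(h,1)),yaw=round(float(np.arctan2(u[1],u[0])),3),ext=np.ptp(q,0).round(4))
def biggest(m):
    n,l,s,_=cv2.connectedComponentsWithStats(m.astype(np.uint8)); return l==1+np.argmax(s[1:,4])
E
python3 - <<'E'
from h import *
im=cv2.imread("pics/top0.png"); hsv=cv2.cvtColor(im,cv2.COLOR_BGR2HSV)
cv2.imwrite("pics/c1.png",cv2.resize(im[125:270,160:440],None,fx=2.8,fy=2.8,interpolation=cv2.INTER_CUBIC))
for p in [(228,242),(270,220),(277,250),(316,241),(363,239),(340,255),(300,225),(241,164),(277,167),(250,180)]: print(p,hsv[p[1],p[0]])
E
```

```text
(228, 242) [  4 155 146]
(270, 220) [108 155 165]
(277, 250) [120  21  74]
(316, 241) [ 18  11 230]
(363, 239) [ 15  85 195]
(340, 255) [ 19  33 107]
(300, 225) [ 17  34 119]
(241, 164) [ 20 105 225]
(277, 167) [ 21 104 225]
(250, 180) [99 22 80]
```

View pics/c1.png

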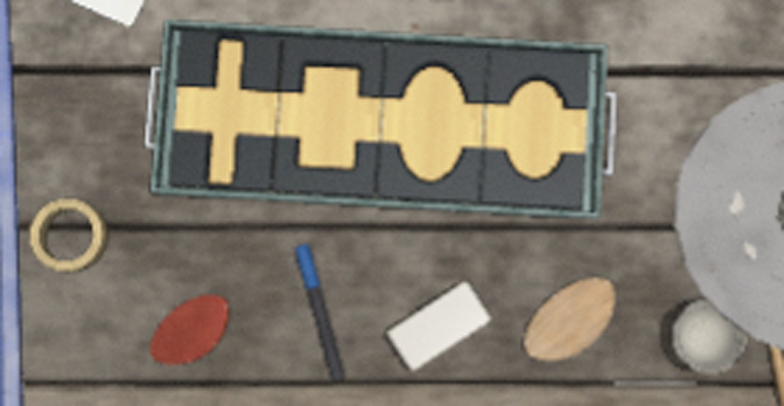

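The crop shows marker slot, block bay, rib bay (3rd), kidney bay (4th) left to right. Below them are kidney (228,242), marker (274,236), block (316,241) and rib (363,239).

```bash
cat > meas.py <<'E'
from h import *
def tools(im):
    hsv=cv2.cvtColor(im,cv2.COLOR_BGR2HSV).astype(int); H,S,V=hsv[...,0],hsv[...,1],hsv[...,2]
    roi=np.zeros(H.shape,bool); roi[205:264,205:390]=1
    M=dict(kidney=((H<10)|(H>170))&(S>110)&roi, block=(V>190)&(S<40)&roi, rib=(S>60)&(V>150)&(H>9)&(H<25)&roi,
      marker=(((H>90)&(H<125)&(S>60))|((H>90)&(V<100)))&roi)
    return {k:biggest(m) for k,m in M.items()}
def bays(im):
    hsv=cv2.cvtColor(im,cv2.COLOR_BGR2HSV).astype(int); H,S,V=hsv[...,0],hsv[...,1],hsv[...,2]
    m=(S>70)&(V>140)&(H>12)&(H<28); m[:130]=0;m[205:]=0;m[:,:215]=0;m[:,382:]=0
    return m
E
python3 - <<'E'
from meas import *
im=cv2.imread("pics/top0.png")
for k,m in tools(im).items(): print(k,shape(m,dict(kidney=.0085,block=.03,rib=.009,marker=.01)[k]))
m=bays(im); s=shape(m,.008); print(s)
ys,xs=np.nonzero(m); P=cast(np.c_[xs,ys],.008)[:,:2]
# tray long axis direction
a=s["yaw"]; a=a-np.pi/2 if a>0 else a+np.pi/2   # tray x (along bays)
for it in range(2):
    e=np.array([np.cos(a),np.sin(a)]); f=np.array([-e[1],e[0]])
    q=P@np.c_[e,f]; c=q.mean(0); lob=np.abs(q[:,0]-c[0])>.026
    L=q[lob]; o=np.argsort(-L[:,1]); L=L[o]; g=np.split(L,np.nonzero(-np.diff(L[:,1])>.008)[0]+1)
    mids=[]
    for b in g:
        lo,hi=b.min(0),b.max(0); u=b[b[:,0]>c[0]];d=b[b[:,0]<c[0]]
        mid=np.array([(lo[0]+hi[0])/2,(u[:,1].mean()+d[:,1].mean())/2]); w=mid@np.array([e,f]); mids.append(w)
        print(round(a,4),len(b),w.round(4),(hi-lo).round(4), "lobe skew",(u[:,1].mean()-d[:,1].mean()).round(4))
    mids=np.array(mids); d=mids[0]-mids[-1]; a=np.arctan2(d[1],d[0])-np.pi/2
E
```

```text
kidney {'n': 495, 'cen': array([0.4145, 0.3379]), 'rect': (414.0, 337.8, 51.3, 85.1), 'yaw': -0.904, 'ext': array([0.0853, 0.052 ])}
block {'n': 531, 'cen': array([0.418 , 0.1017]), 'rect': (418.1, 101.6, 41.8, 86.4), 'yaw': -0.991, 'ext': array([0.0864, 0.0419])}
rib {'n': 632, 'cen': array([ 0.4242, -0.0236]), 'rect': (423.5, -24.4, 56.1, 100.4), 'yaw': -0.864, 'ext': array([0.1011, 0.0567])}
marker {'n': 233, 'cen': array([0.4371, 0.2171]), 'rect': (432.1, 215.2, 133.3, 16.1), 'yaw': 0.284, 'ext': array([0.1333, 0.0163])}
{'n': 3656, 'cen': array([0.6175, 0.1601]), 'rect': (606.6, 161.1, 398.7, 139.1), 'yaw': 1.515, 'ext': array([0.397 , 0.1403])}
-0.0558 266 [0.6258 0.309 ] [0.1403 0.023 ] lobe skew -0.0002
-0.0558 324 [0.6204 0.2091] [0.0982 0.0525] lobe skew 0.0001
-0.0558 337 [0.6139 0.1091] [0.1107 0.057 ] lobe skew -0.0007
-0.0558 207 [0.6085 0.0091] [0.0941 0.0465] lobe skew -0.0003
-0.0577 266 [0.6258 0.309 ] [0.1403 0.0231] lobe skew 0.0001
-0.0577 325 [0.6204 0.2091] [0.0983 0.0525] lobe skew 0.0003
-0.0577 337 [0.6139 0.1091] [0.1107 0.057 ] lobe skew -0.0005
-0.0577 207 [0.6085 0.0092] [0.0942 0.0465] lobe skew 0.0003
```

```bash
cat > go.py <<'E'
import sys
from h import *
from scipy.spatial.transform import Rotation as Ro
x,y,z,yaw=map(float,sys.argv[1:5]); o=sensors.get_obs()
R=Ro.from_euler("xyz",o["ee_rot"]); Rt=Ro.from_euler("xyz",[np.pi,0,yaw])
d=np.array([x,y,z])-o["tool_pos"]
print("t",round(o["time"],1),"pos",o["tool_pos"].round(4),"rpy",o["ee_rot"].round(3),"w",round(o["width"],4),"F",o["wrist_force"].round(1),"q",o["joint_positions"].round(2))
print("turn rotvec",(R.inv()*Rt).as_rotvec().round(3),"| shift cm now",(R.inv().apply(d)*100).round(2),"| after turn",(Rt.inv().apply(d)*100).round(2))
E
python3 - <<'E'
from h import *
print("turntable",cast([[450,202],[401,202],[499,202],[450,154],[450,250]],.143).round(3))
print("bowl",cast([[412,244]],.034).round(3),"jar",cast([[320,107]],.1).round(3),"spray",cast([[284,98],[284,85]],.1).round(3))
E
python3 go.py .4235 -.0244 .08 2.278
```

```text
turntable [[ 0.509 -0.219  0.143]
 [ 0.509 -0.102  0.143]
 [ 0.51  -0.336  0.143]
 [ 0.627 -0.223  0.143]
 [ 0.395 -0.215  0.143]]
bowl [[ 0.411 -0.148  0.034]] jar [[0.758 0.093 0.1  ]] spray [[0.781 0.185 0.1  ]
 [0.816 0.186 0.1  ]]
t 0.1 pos [ 0.138  -0.5319  0.2044] rpy [-3.14  -0.     0.254] w 0.0938 F [-1.  -0.2  0.5] q [-1.42  0.09  1.37 -0.    1.68 -0.1 ]
turn rotvec [-1.000e-03 -2.000e-03 -2.024e+00] | shift cm now [ 40.37 -41.93  12.53] | after turn [20.03 54.67 12.44]
```

Request:
arm_command --pt "1 0 0 -0.4 0 0 -0.145" --pt "1 0 0 -0.4 0 0 -0.145" --pt "1 0 0 -0.4 0 0 -0.145" --pt "1 0 0 -0.4 0 0 -0.145" --pt "1 0 0 -0.4 0 0 -0.145" --pt "1 0 0 -0.4 0 0 -0.145" --pt "1 0 0 -0.4 0 0 -0.145" --pt "1 0 0 -0.4 0 0 -0.145" --pt "1 0 0 -0.4 0 0 -0.145" --pt "1 0 0 -0.4 0 0 -0.145" --pt "1 0 0 -0.4 0 0 -0.145" --pt "1 0 0 -0.4 0 0 -0.145" --pt "1 0 0 -0.4 0 0 -0.145" --pt "1 0 0 -0.4 0 0 -0.139" --pt "1 0 0 0 0 0 0"

```text
time: 1.6
tool_pos: [0.1381, -0.5325, 0.2615]
ee_rot: [-3.142, 0.0, 2.277]
wrist_force: [-1.2, 0.9, 0.3]
width: 0.0938
```

```bash
python3 go.py .4235 -.0244 .08 2.278
```

```text
t 1.6 pos [ 0.1381 -0.5325  0.2615] rpy [-3.142  0.     2.277] w 0.0938 F [-1.2  0.9  0.3] q [-1.42  0.08  1.26 -0.    1.79 -2.13]
turn rotvec [-0.     0.    -0.001] | shift cm now [20.11 54.7  18.15] | after turn [20.08 54.7  18.15]
```

Request:
arm_command --pt "1 1.34 3.647 0 0 0 0" --pt "1 1.34 3.647 0 0 0 0" --pt "1 1.34 3.647 0 0 0 0" --pt "1 1.34 3.647 0 0 0 0" --pt "1 1.34 3.647 0 0 0 0" --pt "1 1.34 3.647 0 0 0 0" --pt "1 1.34 3.647 0 0 0 0" --pt "1 1.34 3.647 0 0 0 0" --pt "1 1.34 3.647 0 0 0 0" --pt "1 1.34 3.647 0 0 0 0" --pt "1 1.34 3.647 0 0 0 0" --pt "1 1.34 3.647 0 0 0 0" --pt "1 1.34 3.647 0 0 0 0" --pt "1 1.34 3.647 0 0 0 0" --pt "1 1.34 3.647 0 0 0 0" --pt "1 0 0 4 0 0 0" --pt "1 0 0 4 0 0 0" --pt "1 0 0 4 0 0 0" --pt "1 0 0 4 0 0 0" --pt "1 0 0 2.15 0 0 0"

```text
time: 3.6
tool_pos: [0.4207, -0.0236, 0.0757]
ee_rot: [-3.137, -0.005, 2.275]
wrist_force: [-1.0, -0.4, -0.2]
width: 0.0938
```

```bash
python3 go.py .4235 -.0244 .005 2.278; python3 - <<'E'
from h import *
im=eyes.snapshot("side")
cv2.imwrite("pics/s1.png",cv2.resize(im[140:280,240:440],None,fx=4,fy=4,interpolation=cv2.INTER_CUBIC))
E
```

```text
t 3.6 pos [ 0.4207 -0.0236  0.0757] rpy [-3.137 -0.005  2.275] w 0.0938 F [-1.  -0.4 -0.2] q [-0.19 -0.14  1.85 -0.    1.43 -0.89]
turn rotvec [-0.004 -0.005 -0.003] | shift cm now [-0.28  0.19  7.07] | after turn [-0.24  0.16  7.07]
```

View pics/s1.png

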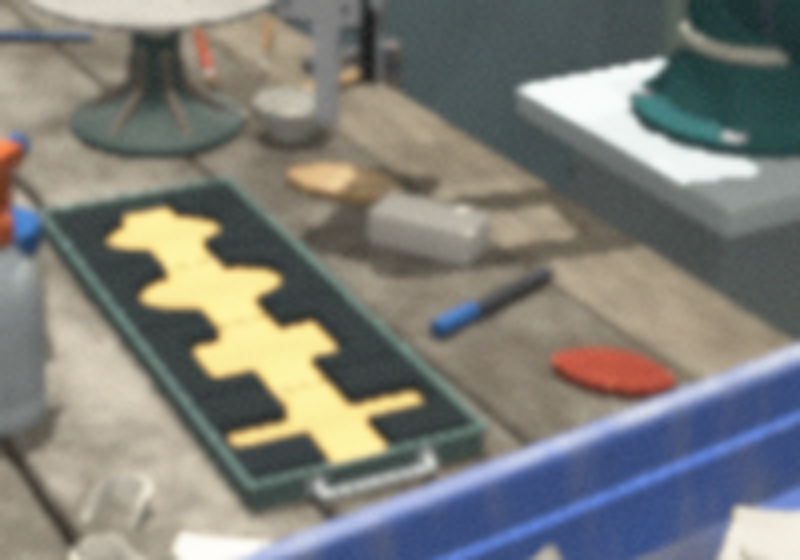

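```bash
python3 - <<'E'
from h import *
o=sensors.get_obs(); p=o["tool_pos"]; print(p,o["ee_rot"])
f=np.array([.76,.65,0])*.05
for n in("side","top"): print(proj([p,p+f,p-f,[.4235,-.0244,.009]],n).round(1), ((proj([p,p+f,p-f],n)-[240,140])*4).round())
im=eyes.snapshot("top"); cv2.imwrite("pics/t1.png",cv2.resize(im[120:300,200:440],None,fx=3,fy=3))
im=eyes.snapshot("side"); cv2.imwrite("pics/s2.png",im[0:240,200:520])
E
```

```text
[ 0.41885382 -0.02331713  0.07307413] [-3.13423317 -0.00898176  2.27463941]
[[326.7 166.8]
 [321.5 172.1]
 [331.6 161.8]
 [324.9 184.3]] [[347. 107.]
 [326. 128.]
 [366.  87.]]
[[365.8 240.4]
 [352.8 225.3]
 [378.9 255.5]
 [363.8 239.2]] [[503. 401.]
 [451. 341.]
 [555. 462.]]
```

View pics/s2.png

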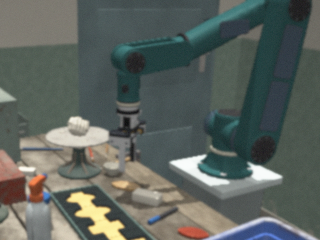

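```bash
python3 go.py .4235 -.0244 .03 2.278
```

```text
t 3.8 pos [ 0.4219 -0.0239  0.0783] rpy [-3.139e+00 -3.000e-03  2.276e+00] w 0.0939 F [ 0.9 -0.1  0.8] q [-0.19 -0.14  1.84 -0.    1.44 -0.9 ]
turn rotvec [-0.003 -0.003 -0.002] | shift cm now [-0.16  0.1   4.83] | after turn [-0.14  0.09  4.83]
```

Request:
arm_command --pt "1 -0.05 0.03 2 0 0 0" --pt "1 -0.05 0.03 2 0 0 0" --pt "1 0 0 1.5 0 0 0" --pt "1 0 0 0.8 0 0 0" --pt "1 0 0 0.5 0 0 0" --pt "1 0 0 0.3 0 0 0" --pt "1 0 0 0 0 0 0" --pt "1 0 0 0 0 0 0" --pt "1 0 0 0 0 0 0"

```text
time: 4.65
tool_pos: [0.4251, -0.0247, 0.0096]
ee_rot: [3.141, 0.001, 2.278]
wrist_force: [-0.1, -0.0, 0.6]
width: 0.094
```

```bash
python3 go.py .4235 -.0244 .004 2.278
```

```text
t 4.7 pos [ 0.4251 -0.0247  0.0096] rpy [3.141e+00 1.000e-03 2.278e+00] w 0.094 F [-0.1 -0.   0.6] q [-0.19 -0.06  1.93 -0.    1.28 -0.9 ]
turn rotvec [ 0.001  0.001 -0.   ] | shift cm now [ 0.13 -0.1   0.56] | after turn [ 0.13 -0.1   0.56]
```

Request:
arm_command --pt "1 0.1 -0.1 0.3 0 0 0" --pt "1 0 0 0.25 0 0 0" --pt "1 0 0 0 0 0 0" --pt "0 0 0 0 0 0 0" --pt "0 0 0 0 0 0 0" --pt "0 0 0 0 0 0 0" --pt "0 0 0 0 0 0 0" --pt "0 0 0 0 0 0 0" --pt "0 0 0 0 0 0 0"

```text
time: 5.55
tool_pos: [0.4232, -0.0245, 0.0035]
ee_rot: [3.142, 0.0, 2.278]
wrist_force: [-0.4, -1.0, 0.3]
width: 0.0566
```

Request:
arm_command --pt "0 0 0 0 0 0 0" --pt "0 0 0 -0.5 0 0 0" --pt "0 0 0 -1.5 0 0 0" --pt "0 0 0 -2 0 0 -0.1" --pt "0 0 0 -2 0 0 -0.11" --pt "0 0 0 -2 0 0 -0.12" --pt "0 0 0 -1 0 0 -0.12" --pt "0 0 0 0 0 0 -0.12" --pt "0 0 0 0 0 0 -0.12" --pt "0 0 0 0 0 0 -0.117" --pt "0 0 0 0 0 0 0" --pt "0 0 0 0 0 0 0"

```text
time: 6.75
tool_pos: [0.4232, -0.0245, 0.0936]
ee_rot: [-3.142, 0.0, 3.082]
wrist_force: [-0.9, 0.3, -0.9]
width: 0.0565
```

```bash
python3 go.py .6139 .1091 .035 3.085
```

```text
t 6.8 pos [ 0.4232 -0.0245  0.0936] rpy [-3.142  0.     3.082] w 0.0565 F [-0.9  0.3 -0.9] q [-0.19 -0.15  1.82 -0.    1.47 -1.7 ]
turn rotvec [-0.     0.    -0.003] | shift cm now [-18.25  14.47   5.87] | after turn [-18.29  14.42   5.86]
```

Request:
arm_command --pt "0 -1 0.8 0 0 0 -0.003" --pt "0 -2 1.6 0 0 0 0" --pt "0 -2.5 2 0 0 0 0" --pt "0 -2.5 2 0 0 0 0" --pt "0 -2.5 2 0 0 0 0" --pt "0 -2.5 2 0 0 0 0" --pt "0 -2.5 2 0 0 0 0" --pt "0 -1.79 1.32 0.5 0 0 0" --pt "0 -0.7 0.5 1 0 0 0" --pt "0 -0.3 0.2 1.5 0 0 0" --pt "0 0 0 1.5 0 0 0" --pt "0 0 0 1 0 0 0" --pt "0 0 0 0.3 0 0 0" --pt "0 0 0 0 0 0 0" --pt "0 0 0 0 0 0 0" --pt "0 0 0 0 0 0 0"

```text
time: 8.35
tool_pos: [0.6142, 0.1095, 0.0366]
ee_rot: [3.141, 0.002, 3.087]
wrist_force: [-0.8, -0.4, -0.1]
width: 0.0567
```

```bash
python3 go.py .6139 .1091 .0125 3.085; python3 - <<'E'
from h import *
a=eyes.snapshot("top"); b=eyes.snapshot("side")
a=cv2.resize(a[120:265,210:390],(720,580//2*1),interpolation=cv2.INTER_CUBIC) if 0 else cv2.resize(a[125:260,210:390],(400,300),interpolation=cv2.INTER_CUBIC)
b=cv2.resize(b[160:280,240:400],(400,300),interpolation=cv2.INTER_CUBIC)
cv2.imwrite("pics/p1.png",np.hstack([a,b]))
E
```

```text
t 8.3 pos [0.6142 0.1095 0.0366] rpy [3.141e+00 2.000e-03 3.087e+00] w 0.0567 F [-0.8 -0.4 -0.1] q [ 0.09  0.33  1.42 -0.    1.39 -1.43]
turn rotvec [0.    0.002 0.002] | shift cm now [ 0.03 -0.04  2.41] | after turn [ 0.03 -0.04  2.41]
```

View pics/p1.png

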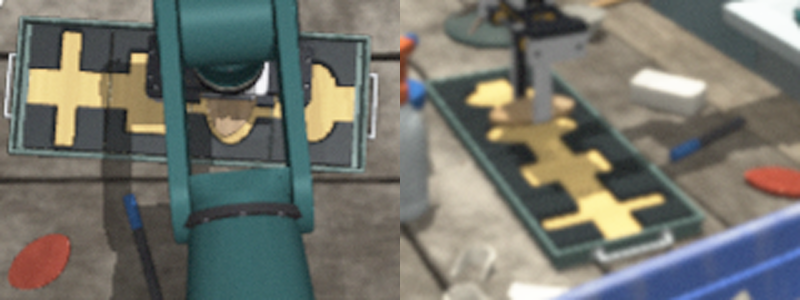

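The rib is held above its bay; its near tip is centred in the bay outline, so I lower it and release.

Request:
arm_command --pt "0 0 0 1 0 0 0" --pt "0 0 0 0.7 0 0 0" --pt "0 0 0 0.4 0 0 0" --pt "0 0 0 0.25 0 0 0" --pt "0 0 0 0 0 0 0" --pt "0 0 0 0 0 0 0"

```text
time: 9.05
tool_pos: [0.6137, 0.1096, 0.0118]
ee_rot: [-3.142, 0.0, 3.088]
wrist_force: [-0.1, -0.3, -1.3]
width: 0.0568
```

```bash
python3 go.py .6139 .1091 .0125 3.085
```

```text
t 9.1 pos [0.6137 0.1096 0.0118] rpy [-3.142  0.     3.088] w 0.0568 F [-0.1 -0.3 -1.3] q [ 0.09  0.36  1.44 -0.    1.34 -1.43]
turn rotvec [-0.     0.     0.003] | shift cm now [-0.03 -0.05 -0.07] | after turn [-0.03 -0.05 -0.07]
```

Request:
arm_command --pt "0.8 0 0 0 0 0 0" --pt "0.8 0 0 0 0 0 0" --pt "0.8 0 0 0 0 0 0" --pt "0.8 0 0 0 0 0 0" --pt "0.8 0 0 -1 0 0 0" --pt "0.8 0 0 -2 0 0 0" --pt "0.8 0 0 -3 0 0 0" --pt "1 0 0 -3 0 0 0.12" --pt "1 0 0 -2 0 0 0.12" --pt "1 0 0 0 0 0 0.12" --pt "1 0 0 0 0 0 0.12" --pt "1 0 0 0 0 0 0.12" --pt "1 0 0 0 0 0 0.12" --pt "1 0 0 0 0 0 0.13" --pt "1 0 0 0 0 0 0"

```text
time: 10.55
tool_pos: [0.6138, 0.1096, 0.1229]
ee_rot: [3.141, 0.001, 2.238]
wrist_force: [-1.3, -0.7, 0.3]
width: 0.0937
```

```bash
python3 go.py .414 .3378 .035 2.238
```

```text
t 10.6 pos [0.6138 0.1096 0.1229] rpy [3.141e+00 1.000e-03 2.238e+00] w 0.0937 F [-1.3 -0.7  0.3] q [ 0.09  0.28  1.31 -0.    1.55 -0.58]
turn rotvec [0.001 0.001 0.   ] | shift cm now [30.29 -1.58  8.76] | after turn [30.29 -1.58  8.79]
```

Request:
arm_command --pt "1 1.5 -0.1 0 0 0 0" --pt "1 3 -0.15 0 0 0 0" --pt "1 3.5 -0.2 0 0 0 0" --pt "1 3.5 -0.2 0 0 0 0" --pt "1 3.5 -0.2 0 0 0 0" --pt "1 3.5 -0.2 0 0 0 0" --pt "1 3.5 -0.2 0 0 0 0" --pt "1 3.5 -0.2 1 0 0 0" --pt "1 2.5 -0.13 1.5 0 0 0" --pt "1 1.5 0 2 0 0 0" --pt "1 0.3 0 2 0 0 0" --pt "1 0 0 1.5 0 0 0" --pt "1 0 0 0.8 0 0 0" --pt "1 0 0 0 0 0 0" --pt "1 0 0 0 0 0 0" --pt "1 0 0 0 0 0 0"

```text
time: 12.15
tool_pos: [0.4176, 0.3344, 0.0352]
ee_rot: [3.139, 0.0, 2.238]
wrist_force: [0.5, 0.5, -0.8]
width: 0.0939
```

```bash
python3 go.py .414 .3378 .004 2.238;  python3 - <<'E'
from h import *
a=eyes.snapshot("top"); b=eyes.snapshot("side")
a=cv2.resize(a[125:260,200:380],(400,300),interpolation=cv2.INTER_CUBIC)
b=cv2.resize(b[160:280,260:420],(400,300),interpolation=cv2.INTER_CUBIC)
cv2.imwrite("pics/p2.png",np.hstack([a,b]))
E
```

```text
t 12.2 pos [0.4176 0.3344 0.0352] rpy [3.139 0.    2.238] w 0.0939 F [ 0.5  0.5 -0.8] q [ 0.57  0.15  1.65 -0.    1.34 -0.1 ]
turn rotvec [ 0.002  0.    -0.   ] | shift cm now [ 0.49 -0.07  3.12] | after turn [ 0.49 -0.07  3.12]
```

View pics/p2.png

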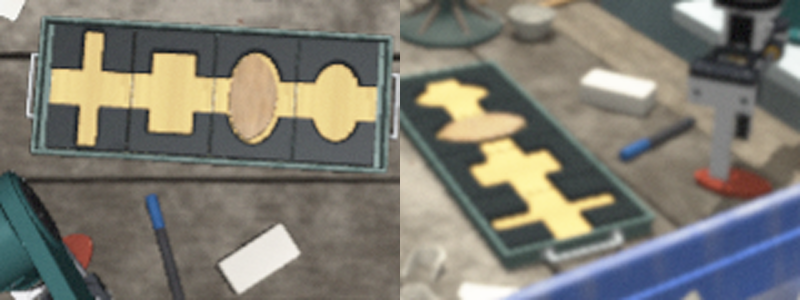

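The rib lies in its bay, slightly turned. I will check it numerically later. The gripper is over the kidney, about 5 mm short along its length, so I correct that and grasp.

Request:
arm_command --pt "1 0.3 -0.05 0.5 0 0 0" --pt "1 0.19 0 1 0 0 0" --pt "1 0 0 0.8 0 0 0" --pt "1 0 0 0.5 0 0 0" --pt "1 0 0 0.3 0 0 0" --pt "1 0 0 0 0 0 0" --pt "1 0 0 0 0 0 0" --pt "0 0 0 0 0 0 0" --pt "0 0 0 0 0 0 0" --pt "0 0 0 0 0 0 0" --pt "0 0 0 0 0 0 0" --pt "0 0 0 0 0 0 0" --pt "0 0 0 0 0 0 0" --pt "0 0 0 0 0 0 0"

```text
time: 13.65
tool_pos: [0.4134, 0.3375, 0.003]
ee_rot: [-3.142, 0.0, 2.238]
wrist_force: [0.5, 0.2, 0.7]
width: 0.0505
```

```bash
python3 go.py .414 .3378 .004 2.238; python3 - <<'E'
from meas import *
im=eyes.snapshot("top"); hsv=cv2.cvtColor(im,cv2.COLOR_BGR2HSV).astype(int); H,S,V=[hsv[...,i] for i in range(3)]
print(hsv[168,315],hsv[164,241])
for p in range(296,336,2): print(p,hsv[168,p],hsv[155,p])
E
```

```text
t 13.7 pos [0.4134 0.3375 0.003 ] rpy [-3.142  0.     2.238] w 0.0505 F [0.5 0.2 0.7] q [ 0.58  0.18  1.68 -0.    1.28 -0.09]
turn rotvec [-0.  0. -0.] | shift cm now [-0.02  0.07 -0.1 ] | after turn [-0.02  0.07 -0.1 ]
[ 15  78 209] [ 21 100 231]
296 [ 22  70 215] [99 30 60]
298 [ 22  96 237] [102  16  82]
300 [ 23  95 242] [100  18  86]
302 [ 20 104 214] [103  27  84]
304 [ 16  81 195] [103  33  54]
306 [ 16  79 203] [ 18  91 151]
308 [ 16  82 209] [ 17  88 192]
310 [ 16  83 207] [ 16  91 201]
312 [ 17  84 203] [ 16  89 210]
314 [ 16  79 207] [ 16  90 210]
316 [ 16  82 206] [ 15  86 201]
318 [ 16  82 205] [ 16  89 206]
320 [ 17  79 207] [ 17  91 213]
322 [ 16  80 200] [ 23  98 234]
324 [ 18  93 211] [18 59 56]
326 [ 23  98 239] [105  18  83]
328 [ 23  94 242] [100  18  87]
330 [ 23  99 234] [110  17  89]
332 [ 21  80 194] [108  17  76]
334 [ 23  94 239] [96 17 75]
```

Request:
arm_command --pt "0 0 0 -0.5 0 0 0" --pt "0 0 0 -1.5 0 0 0" --pt "0 0 0 -2 0 0 -0.1" --pt "0 0 0 -2 0 0 -0.11" --pt "0 0 0 -2 0 0 -0.12" --pt "0 0 0 -1 0 0 -0.13" --pt "0 0 0 0 0 0 -0.13" --pt "0 0 0 0 0 0 -0.13" --pt "0 0 0 0 0 0 -0.127" --pt "0 0 0 0 0 0 0" --pt "0 0 0 0 0 0 0"

```text
time: 14.8
tool_pos: [0.4134, 0.3375, 0.093]
ee_rot: [-3.142, 0.0, 3.082]
wrist_force: [-0.3, -0.1, -0.0]
width: 0.0506
```

```bash
python3 go.py .6085 .0091 .035 3.085; python3 - <<'E'
from meas import *
im=eyes.snapshot("top"); cv2.imwrite("pics/t3.png",im); hsv=cv2.cvtColor(im,cv2.COLOR_BGR2HSV).astype(int); H,S,V=[hsv[...,i] for i in range(3)]
m=(H<=18)&(S>60)&(V>140); m[:,:296]=0; m[:,336:]=0; m[:140]=0; m[200:]=0; m=biggest(m); 
m=cv2.morphologyEx(m.astype(np.uint8),cv2.MORPH_OPEN,np.ones((3,3)))>0
print(shape(m,.017)); y,x=np.nonzero(m); print(x.min(),x.max(),y.min(),y.max())
E
```

```text
t 14.8 pos [0.4134 0.3375 0.093 ] rpy [-3.142  0.     3.082] w 0.0506 F [-0.3 -0.1 -0. ] q [ 0.58  0.1   1.58 -0.    1.46 -0.93]
turn rotvec [-0.     0.    -0.003] | shift cm now [-21.43 -31.62   5.81] | after turn [-21.34 -31.68   5.8 ]
{'n': 624, 'cen': array([0.6139, 0.1113]), 'rect': (613.5, 110.2, 101.3, 56.7), 'yaw': -0.047, 'ext': array([0.102 , 0.0571])}
303 324 150 187
```

Request:
arm_command --pt "0 -0.9 -1.3 0 0 0 -0.003" --pt "0 -1.7 -2.5 0 0 0 0" --pt "0 -2.1 -3.1 0 0 0 0" --pt "0 -2.1 -3.1 0 0 0 0" --pt "0 -2.1 -3.1 0 0 0 0" --pt "0 -2.1 -3.1 0 0 0 0" --pt "0 -2.1 -3.1 0 0 0 0" --pt "0 -2.1 -3.1 0 0 0 0" --pt "0 -2.1 -3.1 0 0 0 0" --pt "0 -1.9 -2.9 0 0 0 0" --pt "0 -1.4 -2 0 0 0 0" --pt "0 -0.74 -1.38 0.5 0 0 0" --pt "0 0 -0.9 1 0 0 0" --pt "0 0 0 1.5 0 0 0" --pt "0 0 0 1.5 0 0 0" --pt "0 0 0 1 0 0 0" --pt "0 0 0 0.3 0 0 0" --pt "0 0 0 0 0 0 0" --pt "0 0 0 0 0 0 0" --pt "0 0 0 0 0 0 0"

```text
time: 16.85
tool_pos: [0.6096, -0.0002, 0.036]
ee_rot: [-3.141, 0.002, 3.088]
wrist_force: [-1.1, 0.4, -0.2]
width: 0.0506
```

```bash
python3 go.py .6085 .0091 .012 3.085;  python3 - <<'E'
from h import *
a=eyes.snapshot("top"); b=eyes.snapshot("side")
a=cv2.resize(a[115:235,260:420],(400,300),interpolation=cv2.INTER_CUBIC)
b=cv2.resize(b[160:280,240:400],(400,300),interpolation=cv2.INTER_CUBIC)
cv2.imwrite("pics/p3.png",np.hstack([a,b]))
E
```

```text
t 16.9 pos [ 6.096e-01 -2.000e-04  3.600e-02] rpy [-3.141e+00  2.000e-03  3.088e+00] w 0.0506 F [-1.1  0.4 -0.2] q [-0.09  0.31  1.46 -0.    1.38 -1.61]
turn rotvec [-0.     0.002  0.003] | shift cm now [0.16 0.92 2.4 ] | after turn [0.16 0.92 2.4 ]
```

View pics/p3.png

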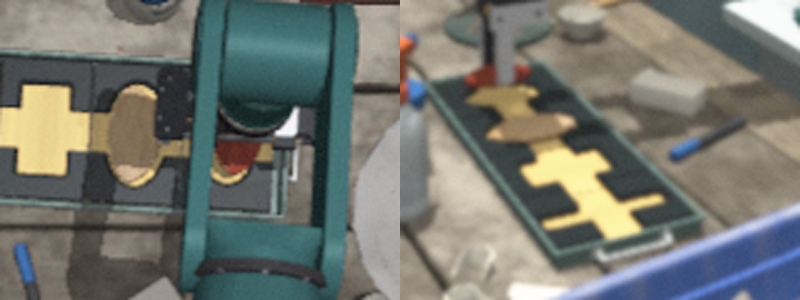

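The kidney is held above its bay. I summed y about 9 mm too far; I correct that, then lower.

Request:
arm_command --pt "0 0.16 0.3 0 0 0 0.003" --pt "0 0 0.4 0 0 0 0" --pt "0 0 0.22 0 0 0 0" --pt "0 0 0 0.5 0 0 0" --pt "0 0 0 0.5 0 0 0" --pt "0 0 0 0 0 0 0" --pt "0 0 0 0 0 0 0"

```text
time: 17.65
tool_pos: [0.6074, 0.0089, 0.0244]
ee_rot: [-3.141, -0.001, 3.085]
wrist_force: [-0.1, -0.3, -0.0]
width: 0.0509
```

```bash
python3 go.py .6085 .0091 .012 3.085;  python3 - <<'E'
from h import *
a=eyes.snapshot("top")
cv2.imwrite("pics/p4.png",cv2.resize(a[140:200,320:400],(640,480),interpolation=cv2.INTER_CUBIC))
print(proj([[.6085,.0091,.008],[.6085-.048*np.cos(.057),.0091+.048*.057,.018]]))
E
```

```text
t 17.6 pos [0.6074 0.0089 0.0244] rpy [-3.141e+00 -1.000e-03  3.085e+00] w 0.0509 F [-0.1 -0.3 -0. ] q [-0.08  0.31  1.47 -0.    1.36 -1.59]
turn rotvec [-0.    -0.001 -0.   ] | shift cm now [-0.1   0.03  1.24] | after turn [-0.1   0.03  1.24]
[[350.7344443  170.85591376]
 [350.07934215 187.82460797]]
```

View pics/p4.png

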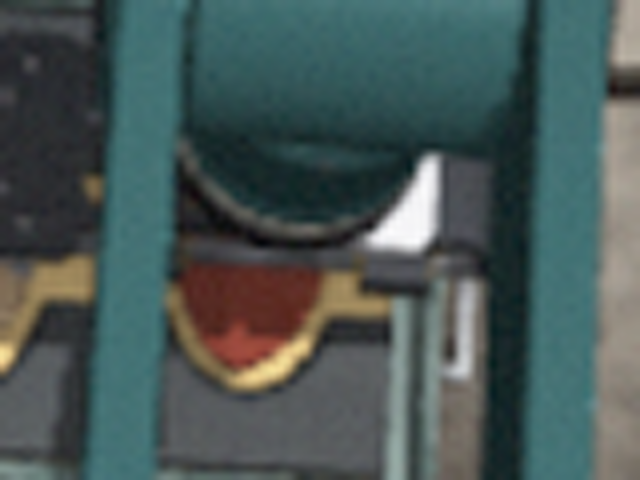

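The kidney's near tip is centred in its bay outline with an even gap. I lower it and open only slightly because of the end wall.

Request:
arm_command --pt "0 -0.08 0 0.5 0 0 0" --pt "0 0 0 0.4 0 0 0" --pt "0 0 0 0.3 0 0 0" --pt "0 0 0 0.05 0 0 0" --pt "0 0 0 0 0 0 0" --pt "0 0 0 0 0 0 0" --pt "0.66 0 0 0 0 0 0" --pt "0.66 0 0 0 0 0 0" --pt "0.66 0 0 0 0 0 0" --pt "0.66 0 0 0 0 0 0"

```text
time: 18.7
tool_pos: [0.6087, 0.0089, 0.0127]
ee_rot: [-3.141, 0.0, 3.085]
wrist_force: [0.4, -0.2, 0.0]
width: 0.0625
```

Request:
arm_command --pt "0.66 0 0 -1 0 0 0" --pt "0.66 0 0 -2 0 0 0" --pt "0.66 0 0 -3 0 0 0" --pt "1 0 0 -3 0 0 0.12" --pt "1 0 0 -2 0 0 0.13" --pt "1 0 0 0 0 0 0.14" --pt "1 0 0 0 0 0 0.14" --pt "1 0 0 0 0 0 0.14" --pt "1 0 0 0 0 0 0.14" --pt "1 0 0 0 0 0 0.125" --pt "1 0 0 0 0 0 0"

```text
time: 19.8
tool_pos: [0.6088, 0.0089, 0.1234]
ee_rot: [3.141, 0.001, 2.15]
wrist_force: [-1.0, 0.4, -0.1]
width: 0.0943
```

```bash
python3 go.py .4181 .1017 .05 2.151
```

```text
t 19.8 pos [0.6088 0.0089 0.1234] rpy [3.141e+00 1.000e-03 2.150e+00] w 0.0943 F [-1.   0.4 -0.1] q [-0.08  0.25  1.35 -0.    1.54 -0.66]
turn rotvec [ 0.001  0.001 -0.001] | shift cm now [ 18.21 -10.88   7.31] | after turn [ 18.21 -10.86   7.34]
```

Request:
arm_command --pt "1 1 -0.6 0 0 0 0" --pt "1 2 -1.2 0 0 0 0" --pt "1 3 -1.8 0 0 0 0" --pt "1 3 -1.8 0 0 0 0" --pt "1 3 -1.8 0 0 0 0" --pt "1 3 -1.8 0 0 0 0" --pt "1 2 -1.2 1 0 0 0" --pt "1 1.2 -0.68 2 0 0 0" --pt "1 0 0 2 0 0 0" --pt "1 0 0 1.5 0 0 0" --pt "1 0 0 0.8 0 0 0" --pt "1 0 0 0 0 0 0" --pt "1 0 0 0 0 0 0"

```text
time: 21.1
tool_pos: [0.4182, 0.1018, 0.0501]
ee_rot: [3.141, 0.0, 2.15]
wrist_force: [0.1, 0.4, 0.2]
width: 0.0944
```

```bash
python3 go.py .4181 .1017 .009 2.151; python3 - <<'E'
from h import *
a=eyes.snapshot("top"); cv2.imwrite("pics/t4.png",a)
hsv=cv2.cvtColor(a,cv2.COLOR_BGR2HSV).astype(int); H,S,V=[hsv[...,i] for i in range(3)]
m=((H<10)|(H>170))&(S>90)&(V>40); m[:140]=0;m[205:]=0;m[:,:330]=0;m[:,375:]=0; m=biggest(m); print("kidney",shape(m,.0165))
E
```

```text
t 21.1 pos [0.4182 0.1018 0.0501] rpy [3.141 0.    2.15 ] w 0.0944 F [0.1 0.4 0.2] q [ 0.11 -0.1   1.87 -0.    1.37 -0.47]
turn rotvec [ 0.001  0.    -0.001] | shift cm now [-0.   -0.01  4.11] | after turn [-0.   -0.01  4.11]
kidney {'n': 442, 'cen': array([0.6094, 0.0107]), 'rect': (610.9, 8.9, 48.6, 84.9), 'yaw': -0.036, 'ext': array([0.0851, 0.0489])}
```

Request:
arm_command --pt "1 0 0 1.5 0 0 0" --pt "1 0 0 1.3 0 0 0" --pt "1 0 0 0.8 0 0 0" --pt "1 0 0 0.5 0 0 0" --pt "1 0 0 0 0 0 0" --pt "1 0 0 0 0 0 0" --pt "0 0 0 0 0 0 0" --pt "0 0 0 0 0 0 0" --pt "0 0 0 0 0 0 0" --pt "0 0 0 0 0 0 0" --pt "0 0 0 0 0 0 0" --pt "0 0 0 0 0 0 0" --pt "0 0 0 0 0 0 0" --pt "0 0 0 0 0 0 0"

```text
time: 22.55
tool_pos: [0.4178, 0.1016, 0.0085]
ee_rot: [-3.141, 0.0, 2.15]
wrist_force: [-0.1, 0.0, 0.3]
width: 0.0446
```

Request:
arm_command --pt "0 0 0 -0.5 0 0 0" --pt "0 0 0 -1.5 0 0 0" --pt "0 0 0 -2 0 0 -0.1" --pt "0 0 0 -2 0 0 -0.13" --pt "0 0 0 -2 0 0 -0.14" --pt "0 0 0 -1 0 0 -0.14" --pt "0 0 0 0 0 0 -0.14" --pt "0 0 0 0 0 0 -0.14" --pt "0 0 0 0 0 0 -0.144" --pt "0 0 0 0 0 0 0" --pt "0 0 0 0 0 0 0"

```text
time: 23.65
tool_pos: [0.4178, 0.1017, 0.0984]
ee_rot: [-3.142, -0.0, 3.081]
wrist_force: [0.4, -0.4, -1.9]
width: 0.0443
```

```bash
python3 go.py .6204 .2091 .045 3.085
```

```text
t 23.6 pos [0.4178 0.1017 0.0984] rpy [-3.142 -0.     3.081] w 0.0443 F [ 0.4 -0.4 -1.9] q [ 0.11 -0.14  1.8  -0.    1.47 -1.4 ]
turn rotvec [-0.    -0.    -0.004] | shift cm now [-19.57  11.95   5.34] | after turn [-19.62  11.86   5.34]
```

Request:
arm_command --pt "0 -1 0.6 0 0 0 -0.004" --pt "0 -2 1.2 0 0 0 0" --pt "0 -3 1.8 0 0 0 0" --pt "0 -3 1.8 0 0 0 0" --pt "0 -3 1.8 0 0 0 0" --pt "0 -3 1.8 0 0 0 0" --pt "0 -2.6 1.6 0 0 0 0" --pt "0 -1.4 0.86 0.5 0 0 0" --pt "0 -0.6 0.4 1.2 0 0 0" --pt "0 0 0 1.5 0 0 0" --pt "0 0 0 1.3 0 0 0" --pt "0 0 0 0.8 0 0 0" --pt "0 0 0 0 0 0 0" --pt "0 0 0 0 0 0 0" --pt "0 0 0 0 0 0 0"

```text
time: 25.15
tool_pos: [0.6205, 0.2096, 0.0467]
ee_rot: [3.141, 0.002, 3.088]
wrist_force: [1.3, -0.2, -1.4]
width: 0.0446
```

```bash
python3 go.py .6204 .2091 .0175 3.085;  python3 - <<'E'
from h import *
a=eyes.snapshot("top"); b=eyes.snapshot("side")
a=cv2.resize(a[125:215,235:355],(400,300),interpolation=cv2.INTER_CUBIC)
b=cv2.resize(b[160:280,260:420],(400,300),interpolation=cv2.INTER_CUBIC)
cv2.imwrite("pics/p5.png",np.hstack([a,b]))
E
```

```text
t 25.1 pos [0.6205 0.2096 0.0467] rpy [3.141e+00 2.000e-03 3.088e+00] w 0.0446 F [ 1.3 -0.2 -1.4] q [ 0.24  0.39  1.32 -0.    1.43 -1.28]
turn rotvec [0.001 0.002 0.003] | shift cm now [ 0.01 -0.05  2.92] | after turn [ 0.01 -0.05  2.92]
```

View pics/p5.png

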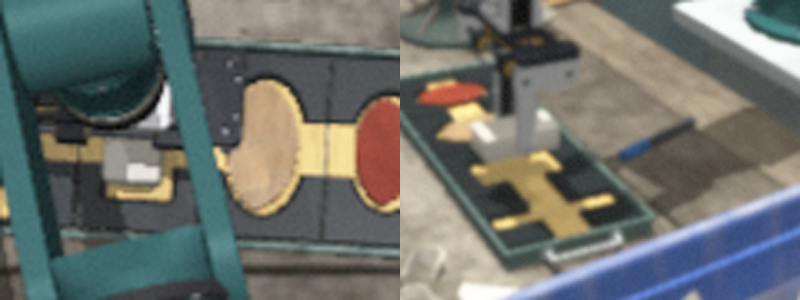

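The block sits over its bay. Its leftward offset of about 7 px is what its height would give. I lower it and release.

Request:
arm_command --pt "0 0 -0.04 1 0 0 0.003" --pt "0 0 0 0.9 0 0 0" --pt "0 0 0 0.5 0 0 0" --pt "0 0 0 0.35 0 0 0" --pt "0 0 0 0 0 0 0" --pt "0 0 0 0 0 0 0"

```text
time: 25.85
tool_pos: [0.6201, 0.2092, 0.0179]
ee_rot: [-3.142, 0.0, 3.085]
wrist_force: [0.2, 0.8, -0.3]
width: 0.0449
```

Request:
arm_command --pt "0 0 0 0.08 0 0 0" --pt "0.75 0 0 0 0 0 0" --pt "0.75 0 0 0 0 0 0" --pt "0.75 0 0 0 0 0 0" --pt "0.75 0 0 0 0 0 0" --pt "0.75 0 0 -1 0 0 0" --pt "0.75 0 0 -2 0 0 0" --pt "0.75 0 0 -3 0 0 0" --pt "0.75 0 0 -3 0 0 -0.1" --pt "0.75 0 0 -2 0 0 -0.12" --pt "0.75 0 0 0 0 0 -0.12" --pt "0.75 0 0 0 0 0 0"

```text
time: 27.05
tool_pos: [0.6208, 0.2094, 0.1294]
ee_rot: [-3.141, 0.003, -2.859]
wrist_force: [-0.2, -0.4, -0.6]
width: 0.0706
```

```bash
python3 go.py .4321 .2152 .035 3.425
```

```text
t 27.1 pos [0.6208 0.2094 0.1294] rpy [-3.141e+00  3.000e-03 -2.859e+00] w 0.0706 F [-0.2 -0.4 -0.6] q [ 0.24  0.34  1.22 -0.    1.58 -1.61]
turn rotvec [-0.     0.003 -0.   ] | shift cm now [17.99  5.83  9.38] | after turn [17.95  5.84  9.44]
```

Request:
arm_command --pt "0.75 1 0.32 0 0 0 0" --pt "0.75 2 0.65 0 0 0 0" --pt "0.75 3 0.98 0 0 0 0" --pt "0.75 3 0.98 0 0 0 0" --pt "0.75 3 0.98 0 0 0 0" --pt "0.75 3 0.98 0 0 0 0" --pt "0.75 2 0.65 1.5 0 0 0" --pt "0.75 0.96 0.3 2.5 0 0 0" --pt "0.75 0 0 2.2 0 0 0" --pt "0.75 0 0 1.5 0 0 0" --pt "0.75 0 0 1 0 0 0" --pt "0.75 0 0 0.7 0 0 0" --pt "0.75 0 0 0 0 0 0" --pt "0.75 0 0 0 0 0 0"

```text
time: 28.45
tool_pos: [0.4316, 0.2152, 0.0336]
ee_rot: [-3.142, 0.001, -2.859]
wrist_force: [-0.2, 0.6, 0.6]
width: 0.0705
```

```bash
python3 go.py .4321 .2152 .005 3.425; python3 - <<'E'
from h import *
a=eyes.snapshot("top"); cv2.imwrite("pics/t5.png",a)
hsv=cv2.cvtColor(a,cv2.COLOR_BGR2HSV).astype(int); H,S,V=[hsv[...,i] for i in range(3)]
m=(V>185)&(S<45); m[:135]=0;m[200:]=0;m[:,:255]=0;m[:,298:]=0; m=biggest(m); print("block",shape(m,.038))
b=eyes.snapshot("side")
a=cv2.resize(a[125:260,200:380],(400,300),interpolation=cv2.INTER_CUBIC)
b=cv2.resize(b[160:280,260:420],(400,300),interpolation=cv2.INTER_CUBIC)
cv2.imwrite("pics/p6.png",np.hstack([a,b]))
E
```

```text
t 28.4 pos [0.4316 0.2152 0.0336] rpy [-3.142e+00  1.000e-03 -2.859e+00] w 0.0705 F [-0.2  0.6  0.6] q [ 0.34  0.04  1.77 -0.    1.33 -1.51]
turn rotvec [-0.     0.001 -0.001] | shift cm now [-0.05 -0.01  2.86] | after turn [-0.05 -0.01  2.86]
block {'n': 525, 'cen': array([0.6212, 0.2095]), 'rect': (621.5, 209.8, 43.5, 87.5), 'yaw': -0.046, 'ext': array([0.0873, 0.0437])}
```

View pics/p6.png

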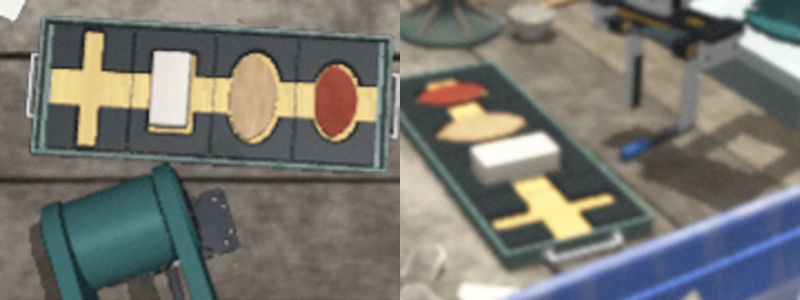

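Block, rib and kidney all sit inside their bays; the gripper straddles the marker. I grasp it.

Request:
arm_command --pt "0.75 -0.05 0 1 0 0 0" --pt "0.75 0 0 0.9 0 0 0" --pt "0.75 0 0 0.6 0 0 0" --pt "0.75 0 0 0.35 0 0 0" --pt "0.75 0 0 0 0 0 0" --pt "0.75 0 0 0 0 0 0" --pt "0 0 0 0 0 0 0" --pt "0 0 0 0 0 0 0" --pt "0 0 0 0 0 0 0" --pt "0 0 0 0 0 0 0" --pt "0 0 0 0 0 0 0" --pt "0 0 0 0 0 0 0" --pt "0 0 0 0 0 0 0" --pt "0 0 0 0 0 0 0"

```text
time: 29.95
tool_pos: [0.4317, 0.2152, 0.0046]
ee_rot: [-3.142, -0.0, -2.858]
wrist_force: [0.5, -0.1, 0.3]
width: 0.013
```

Request:
arm_command --pt "0 0 0 -0.5 0 0 0" --pt "0 0 0 -1.5 0 0 0" --pt "0 0 0 -2 0 0 0.08" --pt "0 0 0 -2 0 0 0.09" --pt "0 0 0 -2 0 0 0.09" --pt "0 0 0 -2 0 0 0.08" --pt "0 0 0 0 0 0 0" --pt "0 0 0 0 0 0 0"

```text
time: 30.75
tool_pos: [0.4318, 0.2152, 0.1047]
ee_rot: [3.141, 0.001, 3.086]
wrist_force: [-0.3, 0.2, -0.6]
width: 0.0132
```

```bash
python3 go.py .6258 .309 .04 3.085
```

```text
t 30.8 pos [0.4318 0.2152 0.1047] rpy [3.141e+00 1.000e-03 3.086e+00] w 0.0132 F [-0.3  0.2 -0.6] q [ 0.34 -0.02  1.68 -0.    1.48 -1.17]
turn rotvec [0.    0.001 0.001] | shift cm now [-18.85  10.43   6.49] | after turn [-18.84  10.46   6.47]
```

Request:
arm_command --pt "0 -1 0.55 0 0 0 0" --pt "0 -2 1.1 0 0 0 0" --pt "0 -3 1.66 0 0 0 0" --pt "0 -3 1.66 0 0 0 0" --pt "0 -3 1.66 0 0 0 0" --pt "0 -3 1.66 0 0 0 0" --pt "0 -2.4 1.33 0 0 0 0" --pt "0 -1 0.55 1 0 0 0" --pt "0 -0.45 0.27 1.7 0 0 0" --pt "0 0 0 1.7 0 0 0" --pt "0 0 0 1.3 0 0 0" --pt "0 0 0 0.8 0 0 0" --pt "0 0 0 0 0 0 0" --pt "0 0 0 0 0 0 0" --pt "0 0 0 0 0 0 0"

```text
time: 32.25
tool_pos: [0.6265, 0.309, 0.0411]
ee_rot: [3.141, 0.002, 3.085]
wrist_force: [-0.9, 0.4, 1.0]
width: 0.0129
```

```bash
python3 go.py .6258 .309 .0135 3.085;  python3 - <<'E'
from h import *
a=eyes.snapshot("top"); b=eyes.snapshot("side")
a=cv2.resize(a[125:215,205:325],(400,300),interpolation=cv2.INTER_CUBIC)
b=cv2.resize(b[160:280,260:420],(400,300),interpolation=cv2.INTER_CUBIC)
cv2.imwrite("pics/p7.png",np.hstack([a,b]))
E
```

```text
t 32.2 pos [0.6265 0.309  0.0411] rpy [3.141e+00 2.000e-03 3.085e+00] w 0.0129 F [-0.9  0.4  1. ] q [ 0.38  0.49  1.2  -0.    1.45 -1.14]
turn rotvec [ 0.001  0.002 -0.   ] | shift cm now [ 0.08 -0.01  2.76] | after turn [ 0.07 -0.    2.76]
```

View pics/p7.png

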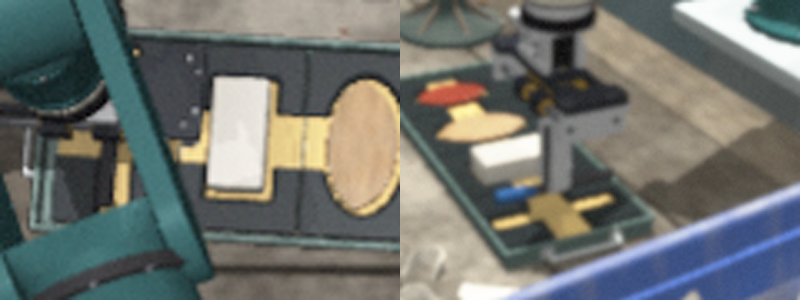

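```bash
python3 - <<'E'
from h import *
b=eyes.snapshot("side")
hsv=cv2.cvtColor(b,cv2.COLOR_BGR2HSV).astype(int); H,S,V=[hsv[...,i] for i in range(3)]
m=(H>95)&(H<125)&(S>90); m[:220]=0;m[250:]=0;m[:,:285]=0;m[:,330:]=0; m=biggest(m); y,x=np.nonzero(m); print(x.min(),x.max(),y.min(),y.max(), y[x==x.min()])
P=cast(np.c_[x,y],.0437,"side"); u=np.array([np.cos(.057),-np.sin(.057)]); q=(P[:,:2]-[.6265,.309])@np.c_[u,[-u[1],u[0]]]
print("along max/min",q[:,0].max(),q[:,0].min(),"across range",q[:,1].min(),q[:,1].max())
E
```

```text
297 314 235 241 [237 238 239]
along max/min 0.06620752285223683 0.01935546278620063 across range -0.018050062709366908 0.013463859262993445
```

The marker's cap end lies 66.2 mm from the tool centre (66.5 expected), so it is centred. I lower it and release.

Request:
arm_command --pt "0 0.05 0 1 0 0 0" --pt "0 0 0 0.9 0 0 0" --pt "0 0 0 0.5 0 0 0" --pt "0 0 0 0.25 0 0 0" --pt "0 0 0 0 0 0 0" --pt "0 0 0 0 0 0 0" --pt "0 0 0 0 0 0 0"

```text
time: 33.1
tool_pos: [0.6253, 0.3087, 0.0128]
ee_rot: [-3.141, -0.0, 3.085]
wrist_force: [0.1, 1.1, -0.2]
width: 0.0133
```

```bash
python3 go.py .6258 .309 .013 3.085
```

```text
t 33.1 pos [0.6253 0.3087 0.0128] rpy [-3.141 -0.     3.085] w 0.0133 F [ 0.1  1.1 -0.2] q [ 0.38  0.51  1.23 -0.    1.41 -1.14]
turn rotvec [-0. -0. -0.] | shift cm now [-0.05  0.03 -0.02] | after turn [-0.05  0.03 -0.02]
```

Release, rise and draw back towards the robot for a clear view.

Request:
arm_command --pt "0.4 0 0 0 0 0 0" --pt "0.4 0 0 0 0 0 0" --pt "0.4 0 0 0 0 0 0" --pt "0.4 0 0 -1 0 0 0" --pt "0.4 0 0 -2 0 0 0" --pt "0.4 0 0 -3 0 0 0" --pt "0.4 0 0 -3 0 0 0" --pt "0.4 0 0 -3 0 0 0" --pt "0.4 2 0 0 0 0 0" --pt "0.4 4 0 0 0 0 0" --pt "0.4 4 0 0 0 0 0" --pt "0.4 4 0 0 0 0 0" --pt "0.4 4 0 0 0 0 0" --pt "0.4 3 0 0 0 0 0" --pt "0.4 1 0 0 0 0 0" --pt "0.4 0 0 0 0 0 0" --pt "0.4 0 0 0 0 0 0"

```text
time: 34.8
tool_pos: [0.4069, 0.3213, 0.1338]
ee_rot: [3.141, 0.002, 3.084]
wrist_force: [0.8, 0.1, 0.1]
width: 0.0377
```

```bash
python3 - <<'E'
from h import *
a=eyes.snapshot("top"); b=eyes.snapshot("side")
hsv=cv2.cvtColor(a,cv2.COLOR_BGR2HSV).astype(int); H,S,V=[hsv[...,i] for i in range(3)]
def w(m,c): k=np.zeros_like(m); k[135:200,c[0]:c[1]]=1; return biggest(m&k)
print("rib",shape(w((H<=18)&(S>60)&(V>140),(298,334)),.017))
print("kidney",shape(w(((H<10)|(H>170))&(S>90),(330,375)),.0165))
print("block",shape(w((V>185)&(S<45),(255,298)),.038))
print("cap",shape(w((H>100)&(H<122)&(S>110),(225,258)),.018))
a=cv2.resize(a[125:260,160:430],(800,400),interpolation=cv2.INTER_CUBIC)
cv2.imwrite("pics/p8.png",a)
b=cv2.resize(b[165:285,260:420],(800,600),interpolation=cv2.INTER_CUBIC); cv2.imwrite("pics/p9.png",b)
E
```

```text
rib {'n': 631, 'cen': array([0.614 , 0.1114]), 'rect': (614.8, 110.2, 104.1, 56.7), 'yaw': -0.045, 'ext': array([0.1043, 0.057 ])}
kidney {'n': 440, 'cen': array([0.6093, 0.0107]), 'rect': (610.9, 10.3, 45.9, 84.9), 'yaw': -0.044, 'ext': array([0.0852, 0.0468])}
block {'n': 536, 'cen': array([0.6212, 0.2096]), 'rect': (621.4, 209.8, 44.2, 87.9), 'yaw': -0.051, 'ext': array([0.0875, 0.0444])}
cap {'n': 63, 'cen': array([0.6705, 0.3064]), 'rect': (670.3, 306.6, 41.4, 10.8), 'yaw': -0.065, 'ext': array([0.0412, 0.0115])}
```

View pics/p8.png

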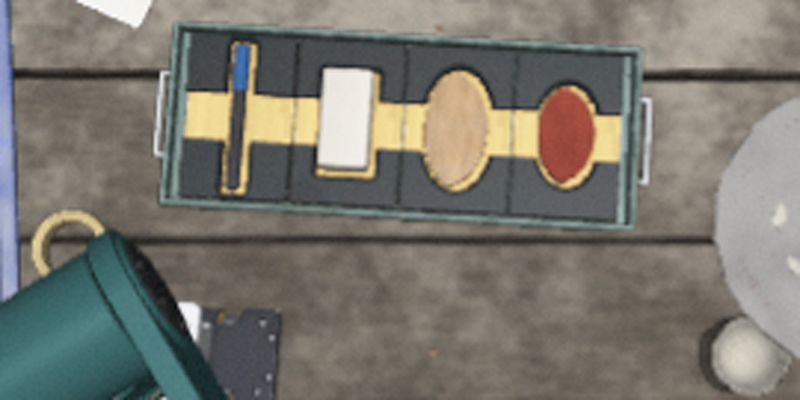

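View pics/p9.png

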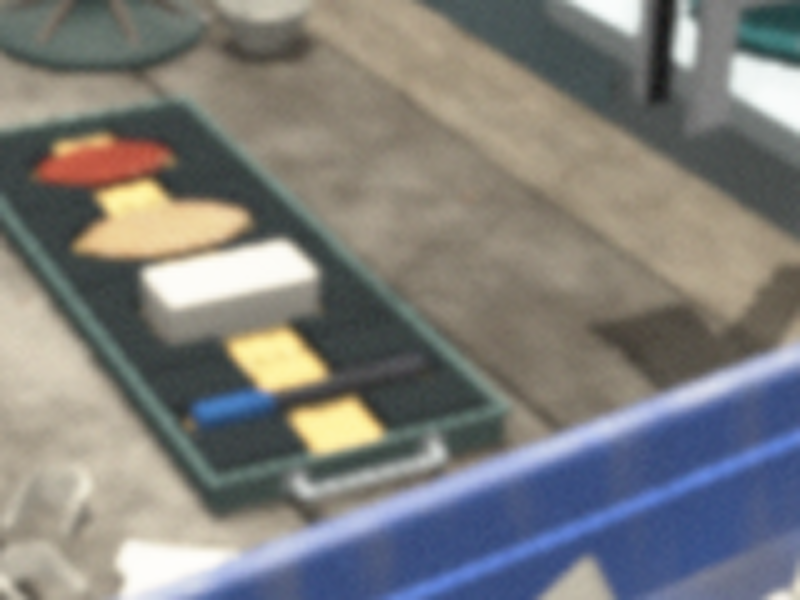

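```bash
python3 -c "
from bench import job; job.close_job()"
```

```text
the job is handed in; nothing more can be done
```

I put all four tools into their cut-outs, in the order rib, kidney, block, marker, and handed the job in at about 35 s of the 102 s allowed.

- **Positions:** In the last top view, the rib, kidney and block lie within about 2.5 mm and 0.015 rad of their bay centres. For the marker I checked only the cap: about 1 mm off the slot's line and 0.01 rad off its direction. Yellow floor shows around each tool.
- **Height:** I released each tool within about 1 mm of its bay floor. The block matched its bay centre when measured at its seated height. The side view shows all four lying flat.
- **Forces and clearance:** No wrist force reading went above about 2 N. The gripper is open and clear of everything.
- **Bowl and tape:** I never came close to the bowl or the tape, and neither looked moved in the last pictures. I did not measure either again, and the arm partly hid the tape in the final top view.
- **Disagreements:** The grip widths read 0.4 to 2 mm under the given sizes. The kidney measured about 46 mm wide in the last view against 52 mm given; I took this as a fault of the colour mask and did not look into it. I also overshot the kidney move by 9 mm in y and corrected it before lowering.

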